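# Close the gas filter's locking collar with its tommy bar

### The job

Take the tommy bar from its holder and, with its shank in the collar's side holes, one after another, screw the filter housing's locking collar clockwise (seen from above) until it is fully home against its stop. Then lay the bar flat on the bench, clear of the housing. Turn the collar with the bar, not with the gripper itself, and leave the vials, jar, screwdriver and brass ring nut where they are.

Things in the scene. Friction and masses are not known exactly. Their poses are not given: they have to be found in the camera images.
- housing: Gas filter housing, fixed: round foot 176 mm across, 8 mm thick; steel collar round its top. Origin: on the collar's vertical axis at bench level, z up; -x is its front, roughly towards the robot. Four 12 mm pillars, tops 74 mm up, stand 72 mm from the axis, 55 deg either side of front and rear; a bar in the collar can swing 45 deg either way at the front. Cap and plug on top reach 98 mm.
- collar (a joint): Collar's turn in rad, growing clockwise from above; 1.95 = fully home on a hard stop. Starts at 0 to 0.29: 95 to 112 deg to go, more than one swing of the bar gives. It neither rises nor sinks visibly. Friction 0.15 N m; it stays where it is left. A black line on its top meets the black line on the fixed cap (42 mm across) when home.
- hole (a point): Mouth centre of one of the collar's 8 equal side holes (turns with it). Collar 94 mm across, 45 to 75 mm above the bench; holes 45 deg apart, radial, level, 16 mm square, centres 60 mm above the bench, from 47 mm in to 23 mm from the axis; a black dot on the top marks each. With the collar home, one hole lies 30 deg from the housing's front towards its +y side.
- bar: Loose tommy bar, 0.11 kg: square white handle 60 x 20 x 20 mm, round steel shank 75 mm long, 10 mm diameter, rounded end; only the shank fits the holes. Origin: centre of the handle; x from handle to shank (handle -30 to +30 mm, shank end +105). Starts with its handle in the holder, shank sticking out level, axis 20 mm above the bench; flat on the bench the axis is 10 mm up.
- bar_tip (a point): The shank's rounded end, 105 mm from the bar's origin.
- holder: Grey sleeve fixed to the bench round the bar's handle: 75 mm long (x), 42 wide, 43 high, low screw ears 41 mm out either side. Origin: under its centre, z up. Mouth at the +x end, away from the robot, 37.5 mm from the origin; cavity 26 mm wide, 10 to 38 mm above the bench, 67 mm deep, shut at the back. The bar comes out straight along +x only.
- rack: White vial rack 100 x 130 mm, 46 mm high with its vials, fixed; holder and rack stand on the robot's left and right, either way round. Origin under its centre.
- vial1: Loose glass vial, 22 mm diameter, 45 mm high, metal cap; leave it alone. Origin under its centre.
- vial2: Another such vial.
- vial3: Another such vial.
- jar: Loose amber jar, 60 mm diameter, 60 mm high; leave it alone. Origin under its centre.
- driver: Loose screwdriver lying crosswise on the bench between the robot and the housing; leave it alone.
- nut: Loose brass ring nut, 36 mm diameter, 14 mm high; leave it alone. Origin under its centre.

How it is judged:
By the outcome, as a careful person would: the job done as asked, in the order asked, and still so for the second after the job is handed in, with the robot touching nothing.
It also fails if it takes over 67 s, if anything falls off the work surface, if the arm or the gripper's body presses on something with over 40 N, if the wrist force passes 120 N, or if a joint passes its speed limit or range.

### The arm

A 7-joint arm with a two-finger parallel gripper is mounted at the origin on the work surface. World frame = base frame: x ahead of the robot, y to its left, z up, the work surface at z = 0. Lengths are in m, angles in rad, forces in N, time in s.
With the tool pointing down it reaches from about 0.35 to 0.775 m from the base axis. Payload 3.1 kg.
Tool frame: the origin (TCP) lies on the centre line of the jaws, within the pads' length; the fingertips stand 22 mm ahead of it and the grasp point (between the pads) lies 3 mm ahead of it; z points along the fingers, y is the direction in which the jaws open and shut (so a half turn about z gives the same grasp; the last joint's range is limited). The gripper opens to 85 mm and grips with 20 to 120 N. Pads are 22 mm wide; open, the fingers measure 114 mm over their backs; the gripper's body (76 mm by 85 mm) begins 54 mm behind the grasp point. The pads swing forward as they close: fully open they stand 13 mm farther back than shut.
Start: joints at [-1.16, 0.311, 0.014, 1.512, -0.004, 1.319, -0.027], TCP at [0.241, 0.495, 0.253] pointing down, gripper open.
Joint ranges: [-2.7, 2.7], [-0.3, 1.91], [-1.27, 1.3], [0.12, 2.57], [-1.44, 4.58], [0.2, 2.03], [-3.05, 3.05]. Speed limits (rad/s): [2.79, 2.79, 3.14, 3.14, 3.14, 3.14, 3.14].

### API

Orientations are given as [roll, pitch, yaw] about the fixed x, y, z axes, in that order (R = Rz(yaw) Ry(pitch) Rx(roll)).
In Python, from workcell import read_state, eyes, job gives the robot as it stands.
- The arm moves only by the tool servo_tool, never from a script. Its argument "commands" is text: rows parted by semicolons, each of 5 numbers parted by spaces: the shift along the tool's x, y, z in cm, then the turn about the tool's z in rad, then the opening in per cent of the stroke, from 0 (shut) to 100 (fully open). A call has 1 to 10 rows; each row is the pose to reach, as a shift and turn from the pose commanded when the call began, along the tool's axes at that moment; what a row does not reach only later rows make up. A row lasts 1/10 s, in which the tool goes at most 50 mm and 8.59 degrees, less where a joint would pass 70% of its speed; a pose out of reach is approached as far as the arm can. A call with a gripper value outside its range is refused whole. The fingers move at their own pace and stop on an object; "grip_force" is the grip in N (left out, the last holds). Time passes only in rows, so rows that repeat a pose let the fingers close. It gives the time, the measured TCP pose, the force and the opening at its end, in the units of the state.
- read_state(): the state, without advancing time (a new reading comes with each control period).
- eyes.read_camera(name): name is "scene" or "top" or "wrist"; returns (picture, depth): 400x640x3 uint8, red, green, blue; 400x640 float32, m along the optical axis (not along the pixel's ray), 0 where there is no reading.
- eyes.camera_model(name): a dict with "fovy" (degrees; the focal length in pixels is half the picture's height over the tangent of half this angle, whatever the lens; pixels are square), "cx", "cy" (the principal point, pixels), "dist_coeffs" ([k1, k2, p1, p2, k3] as OpenCV has them; the pictures are not rectified), "origin" and "attitude" of the camera in the world. Camera axes: x right, y down, z forward; pixel columns grow to the right and rows downward; lengths in m; the calibration is good to about 2 mm. A picture is of the moment at which its call begins: read the wrist's pose just before it. camera_model takes no time and is no camera call; for the wrist camera it gives the pose at the moment of the call.
- job.finish_job(): hands the job in, once; it reports no verdict.
The state is a dict: "time_s": time; "qpos": joint angles; "joint_velocities": joint speeds; "joint_torque": joint torques, N m; "tcp_pos": TCP position; "orientation": TCP orientation; "ft_force": force on the tool from outside, world axes, zero at the start; "moment": the same for the moment, N m; "opening": finger opening in m.
Only numpy, scipy, OpenCV 4.12 (cv2) and the standard library are available. Lean on these libraries where they do the work, as an engineer would, in place of code of your own. Each camera call takes 0.05 s, during which the arm holds its last target.

## Working session

There is one attempt and no reset: what is moved stays moved. The work goes in short steps, Python scripts to look and compute and a tool call to move; the robot and the scene stay as the last step left them, time stands still between calls to the robot, and variables do not carry over. Pictures are saved under pics/ and viewed, and the job is handed in when it is done.

Besides the shell and the picture viewer there is one more tool, called after "Request:" by a JSON object that holds its "op" and its "data". servo_tool: Moves the arm, as the interface text tells. Its arguments: {"type":"object","properties":{"commands":{"type":"string"},"grip_force":{"type":"number"}},"required":["commands"]}

```bash
ls; mkdir -p pics; cat > h.py <<'E'
import numpy as np, cv2
from scipy.spatial.transform import Rotation as R
from workcell import read_state, eyes, job
def model(n):
    m=eyes.camera_model(n); f=200/np.tan(np.radians(m['fovy'])/2)
    K=np.array([[f,0,m['cx']],[0,f,m['cy']],[0,0,1]]);return m,K,np.array(m['dist_coeffs'],float)
E
python3 - <<'E'
from h import *
s=read_state();print(s)
for n in ['scene','top','wrist']:
    m=eyes.camera_model(n);print(m)
    p,d=eyes.read_camera(n);cv2.imwrite(f'pics/{n}0.png',p[:,:,::-1]);np.savez(f'pics/{n}0.npz',p=p,d=d)
E
```

```text
pics
{'time_s': 0.0, 'qpos': array([-1.15971323,  0.31172396,  0.01399591,  1.51304109, -0.00440939,
        1.31918454, -0.02718517]), 'joint_velocities': array([-1.44411164e-03,  2.15254712e-03, -3.60092437e-04,  9.13199559e-04,
        4.39225246e-04, -7.89379389e-05, -2.74446998e-03]), 'joint_torque': array([ 4.58726554e-04, -3.79914987e+01,  1.46314767e-01, -2.30593175e+01,
        1.21949287e-02,  1.33458182e-02, -2.25132152e-05]), 'tcp_pos': array([0.24030336, 0.49398614, 0.25222839]), 'orientation': array([-3.13926822e+00,  8.76518408e-05,  2.68889527e+00]), 'ft_force': array([-0.41617629, -0.95692366, -0.07699526]), 'moment': array([-0.04669162, -0.03938166,  0.03505087]), 'opening': 0.08542729205628248}
{'fovy': 54.69135450430091, 'cx': 322.0497798612408, 'cy': 199.84646815959377, 'dist_coeffs': array([0.01389329, 0.        , 0.        , 0.        , 0.        ]), 'origin': array([ 1.10844702, -0.29609456,  0.53113093]), 'attitude': array([-2.22982558, -0.00515015,  1.06500421])}
{'fovy': 47.68329596792434, 'cx': 320.47698738286465, 'cy': 196.92265009401424, 'dist_coeffs': array([-0.09747417,  0.        ,  0.        ,  0.        ,  0.        ]), 'origin': array([0.49848358, 0.00960762, 0.97443493]), 'attitude': array([-3.03089771, -0.02817442, -1.57948237])}
{'fovy': 62.806838951689414, 'cx': 318.78565500933644, 'cy': 199.00860534271268, 'dist_coeffs': array([0.02128329, 0.        , 0.        , 0.        , 0.        ]), 'origin': array([0.1773046 , 0.52612627, 0.37384347]), 'attitude': array([2.85545975, 0.00330441, 1.1174255 ])}
```

View pics/top0.png

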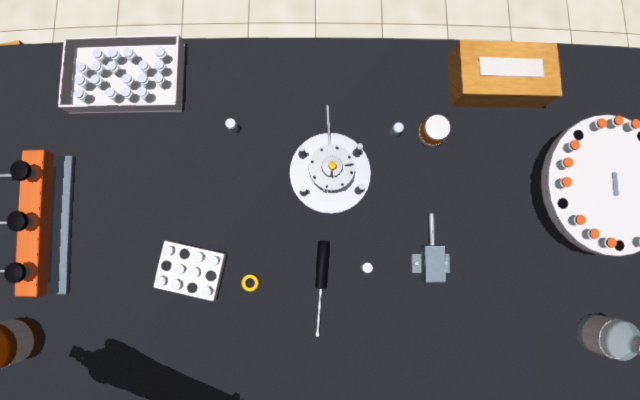

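View pics/scene0.png

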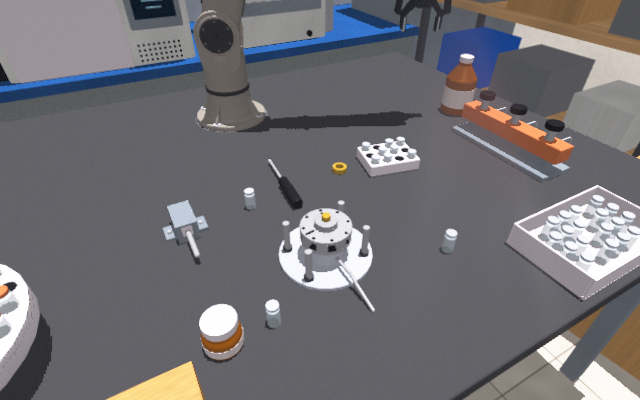

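View pics/wrist0.png

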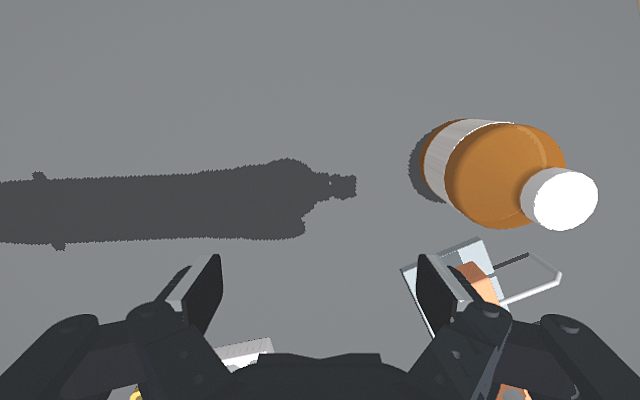

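```bash
cat >> h.py <<'E'
def ray(n,uv):
    m,K,D=model(n); u=cv2.undistortPoints(np.array(uv,float).reshape(-1,1,2),K,D).reshape(-1,2)
    Rm=R.from_euler('xyz',m['attitude']).as_matrix()
    return np.array(m['origin']), np.c_[u,np.ones(len(u))]@Rm.T
def onz(n,uv,z):
    o,d=ray(n,uv); return o+d*((z-o[2])/d[:,2])[:,None]
def proj(n,P):
    m,K,D=model(n); Rm=R.from_euler('xyz',m['attitude']).as_matrix()
    c=(np.array(P,float).reshape(-1,3)-m['origin'])@Rm
    return cv2.projectPoints(c,np.zeros(3),np.zeros(3),K,D)[0].reshape(-1,2)
E
python3 - <<'E'
from h import *
p=np.load('pics/top0.npz')['p'][:,:,::-1]
a=cv2.resize(p[125:220,280:380],None,fx=6,fy=6,interpolation=cv2.INTER_CUBIC);cv2.imwrite('pics/th.png',a)
a=cv2.resize(p[200:300,390:470],None,fx=6,fy=6,interpolation=cv2.INTER_CUBIC);cv2.imwrite('pics/tb.png',a)
p=np.load('pics/scene0.npz')['p'][:,:,::-1]
a=cv2.resize(p[195:315,270:380],None,fx=5,fy=5,interpolation=cv2.INTER_CUBIC);cv2.imwrite('pics/sh.png',a)
E
```

```text
(no output)
```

View pics/th.png

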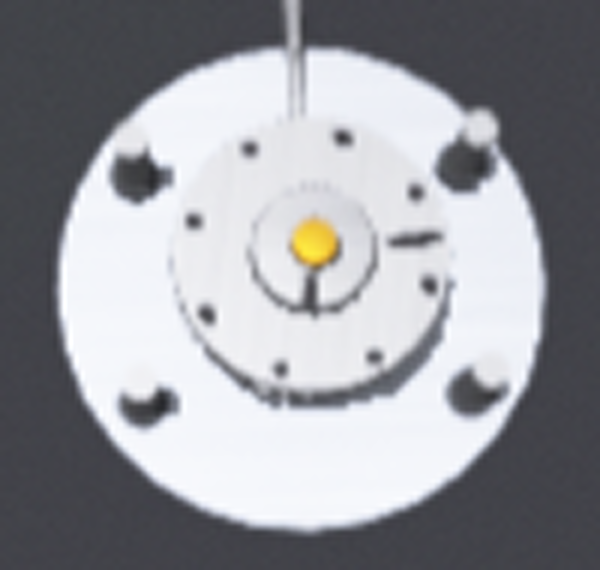

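View pics/tb.png

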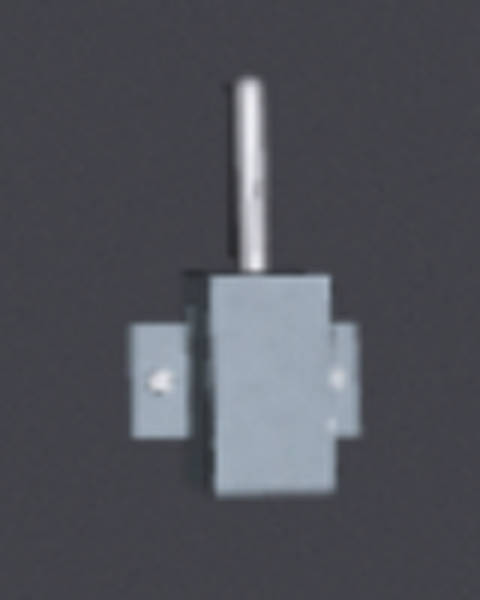

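View pics/sh.png

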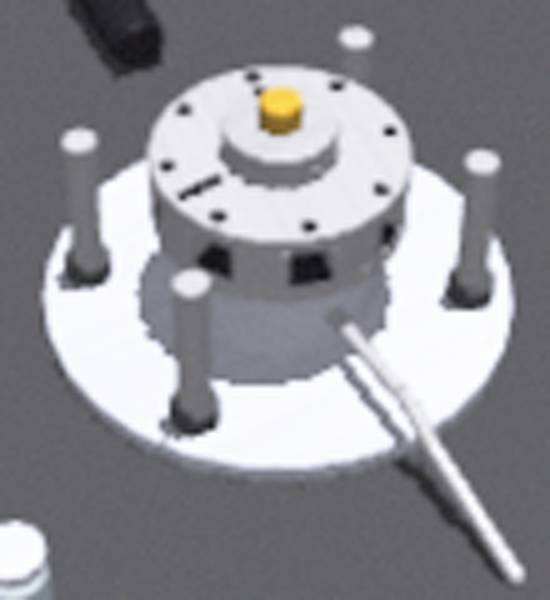

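```bash
python3 - <<'E'
from h import *
p=np.load('pics/top0.npz')['p']
f=lambda L:[((u+.5)/6-.5,(v+.5)/6-.5) for u,v in L]
off=lambda L,a,b:[(u+a,v+b) for u,v in f(L)]
dots=off([(343,137),(415,191),(429,285),(375,357),(281,369),(207,315),(194,220),(250,148)],280,125)
# refine dots by dark centroid
g=cv2.cvtColor(p,cv2.COLOR_RGB2GRAY).astype(float)
def ref(uv,r=2):
    u,v=np.round(uv).astype(int);yy,xx=np.mgrid[v-r:v+r+1,u-r:u+r+1];w=np.clip(190-g[v-r:v+r+1,u-r:u+r+1],0,None);return (xx*w).sum()/w.sum(),(yy*w).sum()/w.sum()
dots=[ref(d) for d in dots]
P=onz('top',dots,.075)[:,:2]
A=np.c_[2*P,np.ones(8)];s=np.linalg.lstsq(A,(P**2).sum(1),rcond=None)[0];c=s[:2];print('collar centre',c,'r',np.sqrt(s[2]+c@c))
ang=np.degrees(np.arctan2(*(P-c).T[::-1]));print('dots',np.round(ang,1),'mod45',np.round((ang%45),1))
pil=onz('top',off([(132,138),(481,128),(490,372),(140,385)],280,125),.074)[:,:2];print('pillars c',pil.mean(0),pil, np.degrees(np.arctan2(*(pil-c).T[::-1])),np.linalg.norm(pil-c,axis=1))
l=onz('top',off([(391,241),(440,238)],280,125),.075)[:,:2];print('line',np.degrees(np.arctan2(*(l-c).T[::-1])))
l=onz('top',off([(313,275),(312,306)],280,125),.09)[:,:2];print('capline',np.degrees(np.arctan2(*(l-c).T[::-1])))
# foot contour
m=cv2.inRange(cv2.cvtColor(p,cv2.COLOR_RGB2HSV),(0,0,215),(179,60,255));m[:, :280]=0;m[:,380:]=0;m[:125]=0;m[225:]=0
# holder top
h=onz('top',off([(211,276),(330,275),(335,490),(216,494)],390,200),.043);print('holder',h,h.mean(0))
b=onz('top',off([(250,78),(255,268)],390,200),.020);print('bar tip, mouth',b)
dr=onz('top',[(323,240),(318,336)],.01);print('driver',dr)
for n,uv in dict(nut=(250,283),vA=(367,268),vB=(398,128),vC=(231,124),jar=(437,126)).items(): print(n,onz('top',[uv],.045 if n!='nut' else .014))
E
```

```text
collar centre [ 0.65945778 -0.03941229] r 0.04109580891523405
dots [ -15.6  -59.9 -105.6 -149.8  164.7  120.4   74.5   29.9] mod45 [29.4 30.1 29.4 30.2 29.7 30.4 29.5 29.9]
pillars c [ 0.65891805 -0.03933172] [[ 0.69924351  0.02081082]
 [ 0.70248356 -0.09758381]
 [ 0.61888259 -0.09899272]
 [ 0.61506252  0.01843884]] [  56.54969741  -53.51201842 -124.25547068  127.50281955] [0.07217845 0.07235429 0.07208449 0.07292251]
line [-81.60576694 -83.50408283]
capline [177.57152472 177.53782104]
holder [[ 0.49909919 -0.23296289  0.043     ]
 [ 0.4988579  -0.27500957  0.043     ]
 [ 0.42494414 -0.27446971  0.043     ]
 [ 0.42442449 -0.23265459  0.043     ]] [ 0.46183143 -0.25377419  0.043     ]
bar tip, mouth [[ 0.5692989  -0.25531832  0.02      ]
 [ 0.50172424 -0.25492044  0.02      ]]
driver [[ 0.51336423 -0.02306532  0.01      ]
 [ 0.31266533 -0.01077277  0.01      ]]
nut [[0.42441932 0.13089982 0.014     ]]
vA [[ 0.4548642  -0.11136499  0.045     ]]
vB [[ 0.74800101 -0.18351724  0.045     ]]
vC [[0.75720581 0.16974037 0.045     ]]
jar [[ 0.75286913 -0.2681852   0.045     ]]
```

```bash
cat >> h.py <<'E'
def plan(x,y,z,yawdeg):
    s=read_state();p=s['tcp_pos'];Rm=R.from_euler('xyz',s['orientation']).as_matrix()
    t=Rm.T@(np.array([x,y,z])-p)*100
    yaw=s['orientation'][2];dt=-(np.radians(yawdeg)-yaw);dt=(dt+np.pi)%(2*np.pi)-np.pi
    print('shift cm',np.round(t,2),'turn',round(dt,3),'| tcp',np.round(p,4),'rpy',np.round(s['orientation'],4),'t',s['time_s'],'F',np.round(s['ft_force'],1),'q7',round(s['qpos'][6],2),'op',round(s['opening'],4))
E
python3 -c "
from h import *
plan(.525,-.255,.15,0)"
```

```text
shift cm [-58.37 -54.9   10.35] turn 2.689 | tcp [0.2403 0.4941 0.2525] rpy [-3.1398e+00  1.0000e-04  2.6889e+00] t 0.15 F [ 0.7  0.1 -0.6] q7 -0.03 op 0.0851
```

Request:
{"op": "servo_tool", "data": {"commands": "-58.4 -54.9 8 2.689 100;-58.4 -54.9 8 2.689 100;-58.4 -54.9 8 2.689 100;-58.4 -54.9 8 2.689 100;-58.4 -54.9 8 2.689 100;-58.4 -54.9 8 2.689 100;-58.4 -54.9 8 2.689 100;-58.4 -54.9 8 2.689 100;-58.4 -54.9 8 2.689 100;-58.4 -54.9 8 2.689 100", "grip_force": 60}}

```text
time_s: 1.15
tcp_pos: [0.4177, 0.0278, 0.2036]
orientation: [3.141, -0.001, 1.183]
ft_force: [0.9, 0.3, -0.3]
opening: 0.0855
```

```bash
python3 -c "
from h import *
plan(.525,-.255,.15,0)"
```

```text
shift cm [-22.13  20.63   5.34] turn 1.183 | tcp [0.4177 0.0278 0.2036] rpy [ 3.1413e+00 -1.0000e-03  1.1831e+00] t 1.15 F [ 0.9  0.3 -0.3] q7 -0.44 op 0.0855
```

Request:
{"op": "servo_tool", "data": {"commands": "-22.1 20.6 5.3 1.183 100;-22.1 20.6 5.3 1.183 100;-22.1 20.6 5.3 1.183 100;-22.1 20.6 5.3 1.183 100;-22.1 20.6 5.3 1.183 100;-22.1 20.6 5.3 1.183 100;-22.1 20.6 5.3 1.183 100;-22.1 20.6 5.3 1.183 100;-22.1 20.6 5.3 1.183 100;-22.1 20.6 5.3 1.183 100"}}

```text
time_s: 2.15
tcp_pos: [0.5263, -0.2517, 0.1502]
orientation: [-3.141, 0.001, 0.009]
ft_force: [-0.1, 0.2, -0.8]
opening: 0.0853
```

```bash
python3 -c "
from h import *
plan(.525,-.255,.027,0)
p,d=eyes.read_camera('wrist');cv2.imwrite('pics/w1.png',p[:,:,::-1])"
```

```text
shift cm [-0.12  0.34 12.32] turn 0.009 | tcp [ 0.5263 -0.2517  0.1502] rpy [-3.1411e+00  7.0000e-04  9.3000e-03] t 2.15 F [-0.1  0.2 -0.8] q7 -0.77 op 0.0853
```

View pics/w1.png

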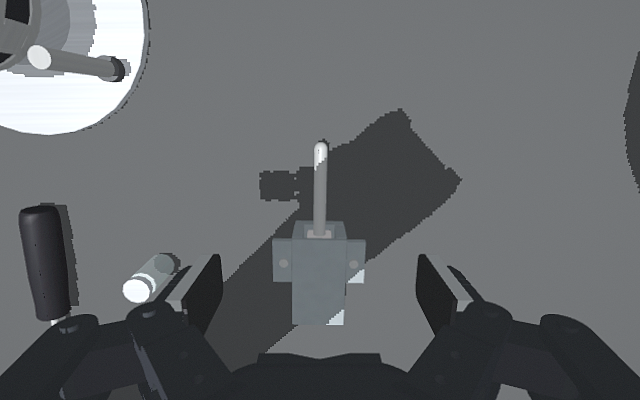

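```bash
python3 -c "
from h import *
print(np.round(read_state()['qpos'],2))
print(onz('wrist',[(320,146),(319,233)],.02))
print(onz('wrist',[(293,222),(346,222),(344,324),(292,324)],.043))"
```

```text
[-0.16  0.57  0.85  1.59 -0.45  1.19 -0.77]
[[ 0.56748875 -0.25171087  0.02      ]
 [ 0.49593079 -0.25157637  0.02      ]]
[[ 0.51399599 -0.23205263  0.043     ]
 [ 0.51432759 -0.27146833  0.043     ]
 [ 0.42563327 -0.27260959  0.043     ]
 [ 0.42528751 -0.23009517  0.043     ]]
```

Request:
{"op": "servo_tool", "data": {"commands": "-0.1 0.1 5 0.009 100;-0.1 0.1 9 0.009 100;-0.1 0.1 11 0.009 100;-0.1 0.1 12.2 0.009 100;-0.1 0.1 12.2 0.009 100;-0.1 0.1 12.2 0.009 100"}}

```text
time_s: 2.8
tcp_pos: [0.5262, -0.2537, 0.0299]
orientation: [3.141, -0.002, -0.002]
ft_force: [-0.5, -0.0, -0.4]
opening: 0.0854
```

```bash
python3 -c "
from h import *
plan(.525,-.253,.027,0)
print(np.round(read_state()['qpos'],2))"
```

```text
shift cm [-0.12 -0.07  0.29] turn -0.002 | tcp [ 0.5262 -0.2537  0.0299] rpy [ 3.1407e+00 -2.1000e-03 -2.2000e-03] t 2.8 F [-0.5 -0.  -0.4] q7 -0.69 op 0.0854
[-0.1   0.71  0.76  1.7  -0.58  0.97 -0.69]
```

Request:
{"op": "servo_tool", "data": {"commands": "0 0 0.2 0 60;0 0 0.2 0 30;0 0 0.2 0 0;0 0 0.2 0 0;0 0 0.2 0 0;0 0 0.2 0 0;0 0 0.2 0 0;0 0 0.2 0 0", "grip_force": 60}}

```text
time_s: 3.6
tcp_pos: [0.5254, -0.2532, 0.0268]
orientation: [-3.141, -0.0, -0.003]
ft_force: [-0.8, -0.2, 2.9]
opening: 0.0076
```

Request:
{"op": "servo_tool", "data": {"commands": "1 0 0 0 0;2 0 0 0 0;3 0 0 0 0;4 0 0 0 0;5 0 0 0 0;6 0 0 0 0;7 0 0 0 0;8 0 0 0 0;9 0 0 0 0;9 0 0 0 0"}}

```text
time_s: 4.6
tcp_pos: [0.6175, -0.2527, 0.0264]
orientation: [3.142, -0.002, -0.001]
ft_force: [-0.5, -0.2, -1.5]
opening: 0.0073
```

```bash
python3 -c "
from h import *
plan(.615,-.253,.027,0)
print(np.round(read_state()['qpos'],2))
for n in ['wrist','top']:
  p,d=eyes.read_camera(n);cv2.imwrite('pics/%s2.png'%n,p[:,:,::-1])"
```

```text
shift cm [-0.25  0.03 -0.07] turn -0.001 | tcp [ 0.6175 -0.2527  0.0264] rpy [ 3.1416e+00 -1.8000e-03 -1.0000e-03] t 4.6 F [-0.5 -0.2 -1.5] q7 -0.79 op 0.0073
[-0.07  0.85  0.73  1.44 -0.6   1.09 -0.79]
```

View pics/wrist2.png

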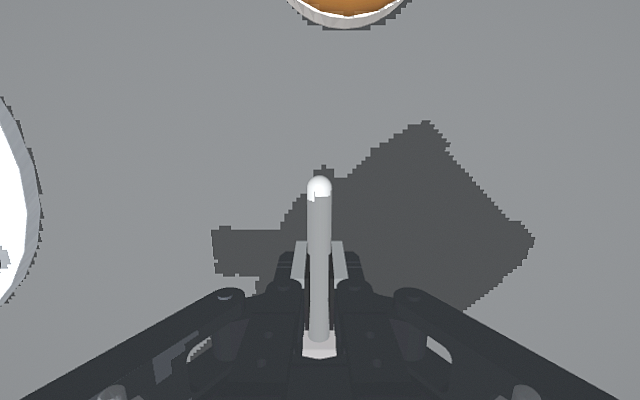

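View pics/top2.png

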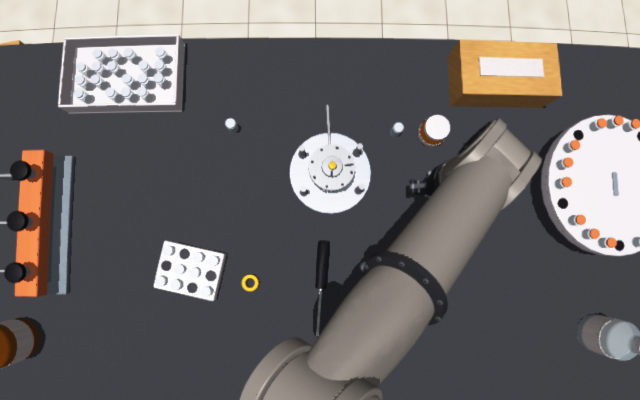

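Request:
{"op": "servo_tool", "data": {"commands": "0 0 0.3 0 0;0 0 0.3 0 0;0 0 0.3 0 20;0 0 0.3 0 50;0 0 0.3 0 100;0 0 0.3 0 100;0 0 0.3 0 100;0 0 0.3 0 100"}}

```text
time_s: 5.5
tcp_pos: [0.6153, -0.2536, 0.0237]
orientation: [3.142, -0.0, -0.003]
ft_force: [0.1, 0.4, 0.7]
opening: 0.0853
```

```bash
python3 -c "
from h import *
plan(.555,-.253,.025,0)
for n in ['wrist']:
  p,d=eyes.read_camera(n);cv2.imwrite('pics/%s3.png'%n,p[:,:,::-1])"
```

```text
shift cm [-6.03 -0.04 -0.13] turn -0.003 | tcp [ 0.6153 -0.2536  0.0237] rpy [ 3.1416e+00 -1.0000e-04 -3.1000e-03] t 5.5 F [0.1 0.4 0.7] q7 -0.79 op 0.0853
```

View pics/wrist3.png

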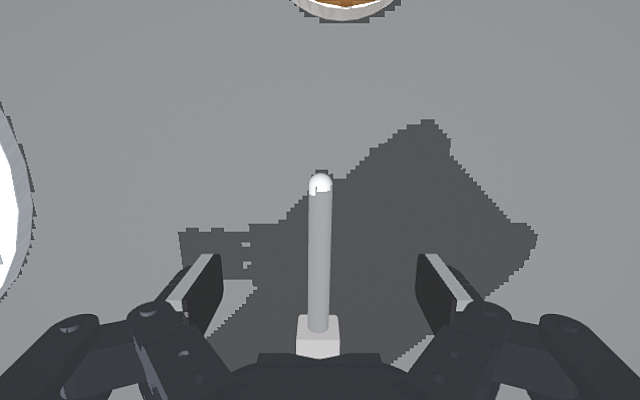

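```bash
python3 -c "
from h import *
print(onz('wrist',[(320,176),(318,330)],.01), onz('wrist',[(299,316),(338,316)],.02))"
```

```text
[[ 0.65861731 -0.25380902  0.01      ]
 [ 0.58222461 -0.25262924  0.01      ]] [[ 0.59739181 -0.24427705  0.02      ]
 [ 0.59731073 -0.26158055  0.02      ]]
```

Request:
{"op": "servo_tool", "data": {"commands": "-1.5 0 -0.1 0 100;-3 0 -0.1 0 100;-4.5 0 -0.1 0 100;-6 0 -0.1 0 100;-6 0 -0.1 0 100;-6 0 -0.1 0 100;-6 0 -0.1 0 100"}}

```text
time_s: 6.25
tcp_pos: [0.5566, -0.2531, 0.0248]
orientation: [3.141, -0.001, -0.002]
ft_force: [0.6, 0.4, -0.0]
opening: 0.0854
```

Request:
{"op": "servo_tool", "data": {"commands": "-0.2 0 0.05 0 60;-0.2 0 0.05 0 30;-0.2 0 0.05 0 0;-0.2 0 0.05 0 0;-0.2 0 0.05 0 0;-0.2 0 0.05 0 0;-0.2 0 0.05 0 0", "grip_force": 90}}

```text
time_s: 6.95
tcp_pos: [0.5536, -0.2536, 0.0244]
orientation: [3.141, -0.001, -0.003]
ft_force: [0.2, 0.1, 2.0]
opening: 0.0178
```

Request:
{"op": "servo_tool", "data": {"commands": "0 0 -4 0 0;0 0 -8 0 0;0 0 -10 0 0;0 0 -10 0 0;0 0 -10 0 0"}}

```text
time_s: 7.45
tcp_pos: [0.5529, -0.2528, 0.1234]
orientation: [-3.141, 0.001, -0.003]
ft_force: [-0.1, -0.3, -2.1]
opening: 0.018
```

```bash
python3 -c "
from h import *
plan(.555,-.253,.125,0)
print(np.round(read_state()['qpos'],2))
for n in ['wrist','scene']:
  p,d=eyes.read_camera(n);cv2.imwrite('pics/%s4.png'%n,p[:,:,::-1])"
```

```text
shift cm [ 0.21  0.02 -0.16] turn -0.003 | tcp [ 0.5529 -0.2528  0.1234] rpy [-3.1406e+00  8.0000e-04 -3.0000e-03] t 7.45 F [-0.1 -0.3 -2.1] q7 -0.78 op 0.018
[-0.13  0.64  0.82  1.55 -0.5   1.17 -0.78]
```

View pics/wrist4.png

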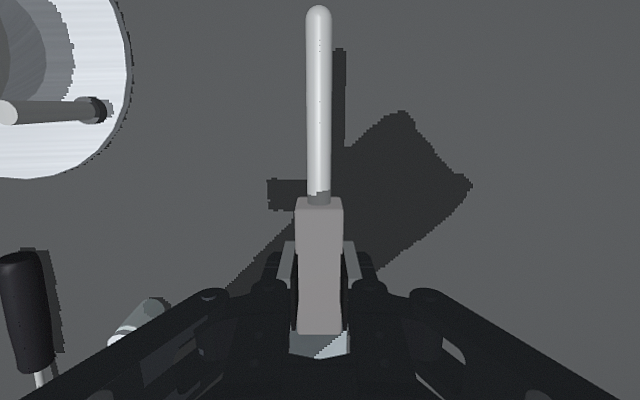

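View pics/scene4.png

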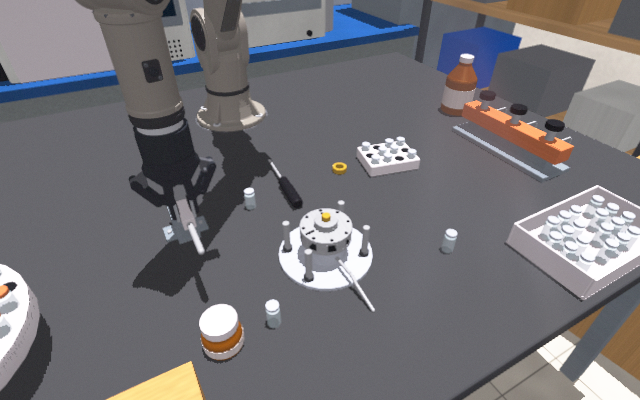

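```bash
cat >> h.py <<'E'
def tri(a,b):
    (o1,d1),(o2,d2)=a,b; d1=d1[0]/np.linalg.norm(d1[0]);d2=d2[0]/np.linalg.norm(d2[0])
    A=np.c_[d1,-d2];t=np.linalg.lstsq(A,o2-o1,rcond=None)[0];p,q=o1+t[0]*d1,o2+t[1]*d2
    return (p+q)/2,np.linalg.norm(p-q)
E
python3 -c "
from h import *
print(onz('wrist',[(319,7),(319,196)],.109),np.round(read_state()['tcp_pos'],4))
a=cv2.imread('pics/scene4.png');cv2.imwrite('pics/s4z.png',cv2.resize(a[170:270,140:240],None,fx=6,fy=6,interpolation=cv2.INTER_CUBIC))
print(tri(ray('wrist',[(319,7)]),ray('scene',[(200.5,247)])))
print(proj('scene',[[.6576,-.253,.109]]))
"
```

```text
[[ 0.65805547 -0.25225506  0.109     ]
 [ 0.58686236 -0.2520077   0.109     ]] [ 0.5522 -0.2522  0.1221]
(array([ 0.65602117, -0.25215056,  0.11742325]), np.float64(0.00019849941105546564))
[[201.19163508 251.84585936]]
```

View pics/s4z.png

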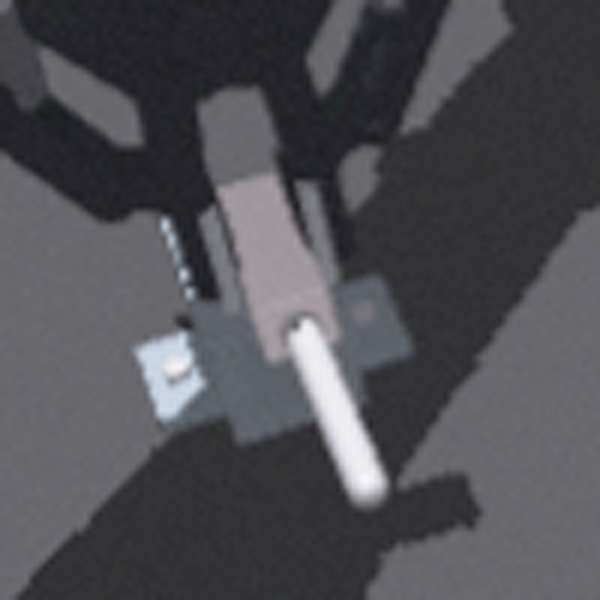

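```bash
python3 -c "
from h import *
plan(.4988,-.1313,.11,29.8)"
```

```text
shift cm [ -5.37 -12.07   1.25] turn -0.523 | tcp [ 0.5522 -0.2522  0.1221] rpy [-3.1395e+00  3.4000e-03 -3.0000e-03] t 7.55 F [-0.4  0.4 -2.1] q7 -0.78 op 0.0181
```

Request:
{"op": "servo_tool", "data": {"commands": "-5.4 -12.1 1.2 -0.523 0;-5.4 -12.1 1.2 -0.523 0;-5.4 -12.1 1.2 -0.523 0;-5.4 -12.1 1.2 -0.523 0;-5.4 -12.1 1.2 -0.523 0;-5.4 -12.1 1.2 -0.523 0;-5.4 -12.1 1.2 -0.523 0;-5.4 -12.1 1.2 -0.523 0"}}

```text
time_s: 8.35
tcp_pos: [0.4997, -0.1334, 0.112]
orientation: [3.141, 0.001, 0.517]
ft_force: [-0.6, 0.0, -1.8]
opening: 0.0181
```

```bash
python3 -c "
from h import *
plan(.4988,-.1313,.074,29.8)
print(np.round(read_state()['qpos'],2))
p,d=eyes.read_camera('wrist');cv2.imwrite('pics/w5.png',p[:,:,::-1]);np.savez('pics/w5.npz',p=p,d=d)
"
```

```text
shift cm [ 0.03 -0.22  3.8 ] turn -0.003 | tcp [ 0.4997 -0.1334  0.112 ] rpy [3.1409e+00 7.0000e-04 5.1740e-01] t 8.35 F [-0.6  0.  -1.8] q7 -0.5 op 0.0181
[-0.34  0.45  0.74  1.82 -0.35  1.01 -0.5 ]
```

View pics/w5.png

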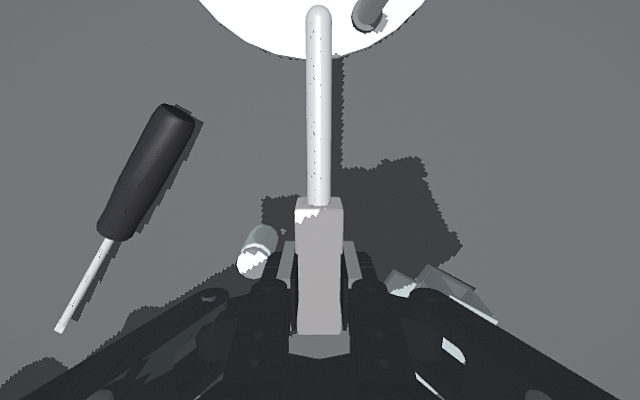

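Request:
{"op": "servo_tool", "data": {"commands": "0 -0.2 1.9 0 0;0 -0.2 3.8 0 0;0 -0.2 3.8 0 0;1 -0.2 3.8 0 0;2 -0.2 3.8 0 0;2 -0.2 3.8 0 0;2 -0.2 3.8 0 0"}}

```text
time_s: 9.1
tcp_pos: [0.5171, -0.1203, 0.0748]
orientation: [3.141, -0.001, 0.521]
ft_force: [-1.1, -0.9, -2.4]
opening: 0.018
```

```bash
python3 -c "
from h import *
plan(.4988,-.1313,.074,29.8)
for n in ['top','scene']:
  p,d=eyes.read_camera(n);cv2.imwrite('pics/%s6.png'%n,p[:,:,::-1])
  c=p[125:245,270:390] if n=='top' else p[180:300,260:380]
  cv2.imwrite('pics/%s6z.png'%n,cv2.resize(c[:,:,::-1],None,fx=5,fy=5,interpolation=cv2.INTER_CUBIC))
"
```

```text
shift cm [-2.13  0.05  0.08] turn 0.001 | tcp [ 0.5171 -0.1203  0.0748] rpy [ 3.1405e+00 -9.0000e-04  5.2130e-01] t 9.1 F [-1.1 -0.9 -2.4] q7 -0.49 op 0.018
```

View pics/top6z.png

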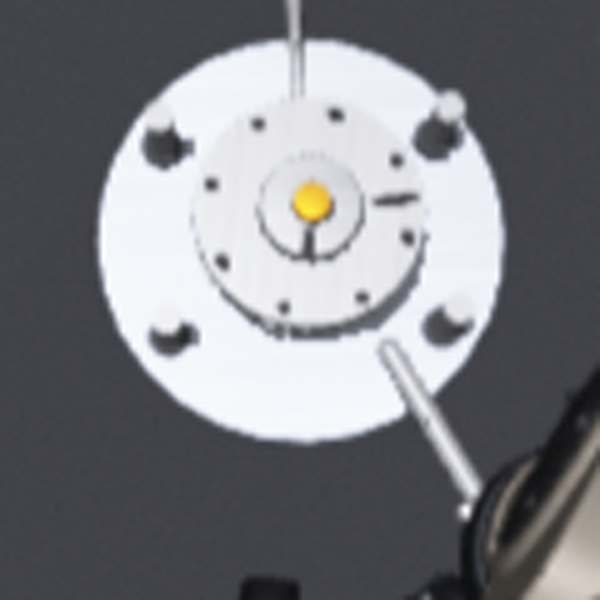

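View pics/scene6z.png

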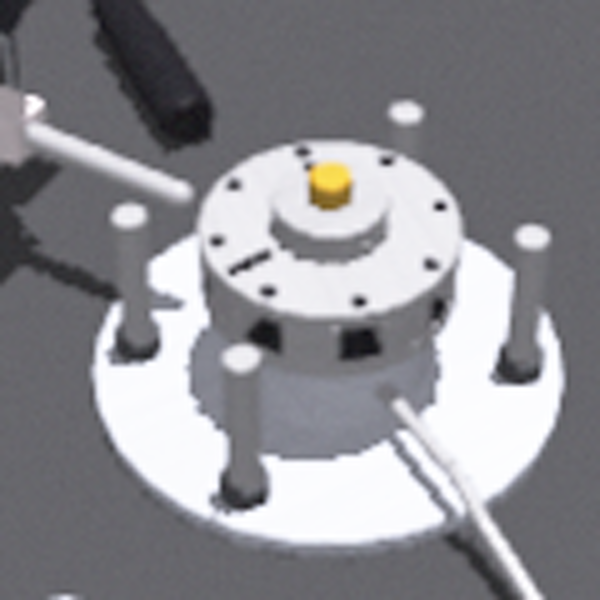

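```bash
python3 -c "
from h import *
f=lambda u,v:((u+.5)/5-.5+270,(v+.5)/5-.5+125)
b=onz('top',[f(389,350),f(463,478)],.061)[:,:2]
s=read_state();print('bar',b,'pred tip',s['tcp_pos'][:2]+.105*np.array([np.cos(.5213),np.sin(.5213)]))
c=np.array([.6593,-.0394]);d=b[0]-b[1];print('dir',np.degrees(np.arctan2(d[1],d[0])))
u=np.array([np.cos(np.radians(29.8)),np.sin(np.radians(29.8))]);n=np.array([-u[1],u[0]])
for q in b: print('radial',(q-c)@u,'lateral',(q-c)@n)
a=cv2.imread('pics/scene6.png');g=lambda u,v:((u+.5)/5-.5+260,(v+.5)/5-.5+180)
tp=s['tcp_pos'][:2]+.1*u
for z in (.055,.058,.061,.064): print(z,proj('scene',[[*tp,z]]))
print(g(186,190))
"
```

```text
bar [[ 0.60427927 -0.07191721]
 [ 0.55187076 -0.10122887]] pred tip [ 0.60715927 -0.06843206]
dir 29.217932155271306
radial -0.06390529990449356 lateral -0.0008734415150027097
radial -0.12395072476721711 lateral -0.000263419036182759
0.055 [[295.18756837 220.39003703]]
0.058 [[295.12789454 219.17743505]]
0.061 [[295.06791078 217.95869126]]
0.064 [[295.00761461 216.73375786]]
(296.8, 217.6)
```

Request:
{"op": "servo_tool", "data": {"commands": "0.5 -0.05 0.05 0 0;1 -0.05 0.05 0 0;1.5 -0.05 0.05 0 0;1.8 -0.05 0.05 0 0;2 -0.05 0.05 0 0;2 -0.05 0.05 0 0"}}

```text
time_s: 9.8
tcp_pos: [0.5335, -0.1099, 0.0736]
orientation: [3.141, -0.0, 0.52]
ft_force: [-0.0, -0.7, -1.0]
opening: 0.0179
```

```bash
python3 -c "
from h import *
plan(.4988,-.1313,.074,29.8);print(read_state()['moment'])"
```

```text
shift cm [-4.07  0.13 -0.04] turn 0.0 | tcp [ 0.5335 -0.1099  0.0736] rpy [ 3.1415 -0.      0.5204] t 9.8 F [-0.  -0.7 -1. ] q7 -0.52 op 0.0179
[0.05002115 0.00665984 0.00106692]
```

No contact force; the tip is just inside the mouth. Going deeper.

Request:
{"op": "servo_tool", "data": {"commands": "0.3 0 0 0 0;0.6 0 0 0 0;0.9 0 0 0 0;1.2 0 0 0 0;1.3 0 0 0 0;1.3 0 0 0 0"}}

```text
time_s: 10.4
tcp_pos: [0.5446, -0.1035, 0.0736]
orientation: [3.142, -0.0, 0.52]
ft_force: [0.3, -0.0, -1.7]
opening: 0.0181
```

```bash
python3 -c "
from h import *
plan(.4988,-.1313,.074,29.8);print(read_state()['moment'], np.round(read_state()['qpos'],2))
for n in ['top','scene']:
  p,d=eyes.read_camera(n);cv2.imwrite('pics/%s7.png'%n,p[:,:,::-1])
  c=p[125:245,270:390] if n=='top' else p[180:300,260:380]
  cv2.imwrite('pics/%s7z.png'%n,cv2.resize(c[:,:,::-1],None,fx=5,fy=5,interpolation=cv2.INTER_CUBIC))
"
```

```text
shift cm [-5.36  0.13 -0.04] turn 0.0 | tcp [ 0.5446 -0.1035  0.0736] rpy [ 3.1415 -0.      0.5203] t 10.4 F [ 0.3 -0.  -1.7] q7 -0.53 op 0.0181
[-0.05032379  0.0222519   0.0167813 ] [-0.34  0.56  0.69  1.75 -0.42  0.98 -0.53]
```

View pics/top7z.png

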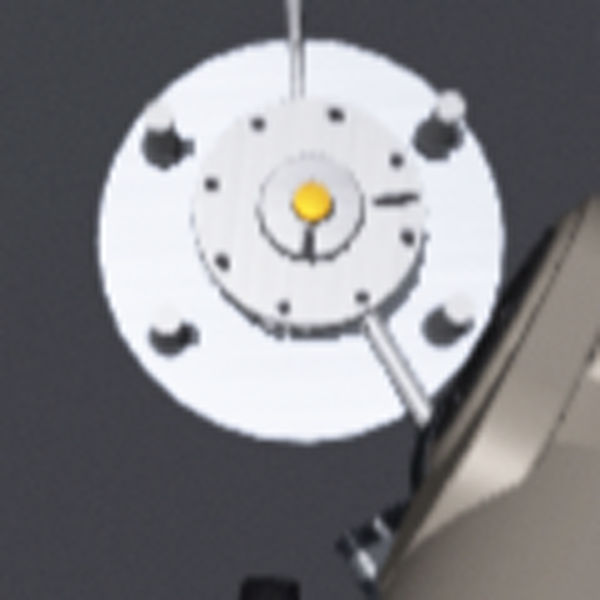

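View pics/scene7z.png

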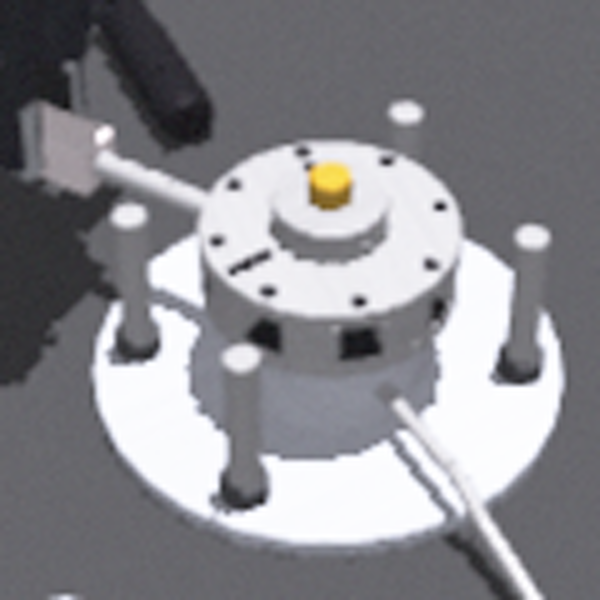

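Request:
{"op": "servo_tool", "data": {"commands": "0.05 -1.14 0 0.087 0;0.2 -2.27 0 0.175 0;0.44 -3.38 0 0.262 0;0.79 -4.46 0 0.349 0;1.22 -5.52 0 0.436 0;1.75 -6.53 0 0.524 0;1.75 -6.53 0 0.524 0"}}

```text
time_s: 11.2
tcp_pos: [0.5265, -0.0389, 0.0735]
orientation: [3.14, 0.001, -0.004]
ft_force: [-0.9, -2.8, -0.2]
opening: 0.0181
```

```bash
python3 -c "
from h import *
c=np.array([.6588,-.0388]);a=np.radians(0);plan(c[0]-.1305,c[1],.074,0);print(read_state()['moment'], np.round(read_state()['qpos'],2))
for n in ['top']:
  p,d=eyes.read_camera(n);cv2.imwrite('pics/%s8.png'%n,p[:,:,::-1])
  c=p[125:245,270:390] if n=='top' else p[180:300,260:380]
  cv2.imwrite('pics/%s8z.png'%n,cv2.resize(c[:,:,::-1],None,fx=5,fy=5,interpolation=cv2.INTER_CUBIC))
"
```

```text
shift cm [ 0.18 -0.01 -0.05] turn -0.004 | tcp [ 0.5265 -0.0389  0.0735] rpy [ 3.14e+00  1.00e-03 -4.40e-03] t 11.2 F [-0.9 -2.8 -0.2] q7 -1.1 op 0.0181
[-0.56566549  0.26788077 -0.20876677] [-0.57  0.56  0.83  1.83 -0.49  0.97 -1.1 ]
```

View pics/top8z.png

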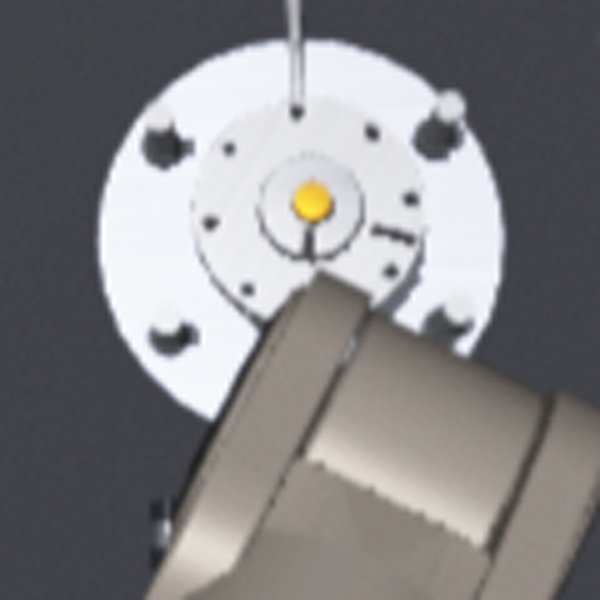

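Request:
{"op": "servo_tool", "data": {"commands": "0.1 -1.14 0 0.087 0;0.3 -2.27 0 0.175 0;0.6 -3.38 0 0.262 0;0.95 -4.46 0 0.349 0;1.37 -5.52 0 0.436 0;1.9 -6.53 0 0.524 0;1.9 -6.53 0 0.524 0"}}

```text
time_s: 11.95
tcp_pos: [0.5459, 0.0273, 0.073]
orientation: [3.14, 0.002, -0.526]
ft_force: [-3.7, -1.4, -0.7]
opening: 0.018
```

```bash
cat >> h.py <<'E'
def shot(k,names=('top','scene')):
  for n in names:
    p,d=eyes.read_camera(n);cv2.imwrite('pics/%s%s.png'%(n,k),p[:,:,::-1])
    if n=='wrist': continue
    c=p[125:245,270:390] if n=='top' else p[180:300,260:380]
    cv2.imwrite('pics/%s%sz.png'%(n,k),cv2.resize(c[:,:,::-1],None,fx=5,fy=5,interpolation=cv2.INTER_CUBIC))
E
python3 -c "
from h import *
c=np.array([.6588,-.0388]);a=np.radians(-30);plan(c[0]-.1305*np.cos(a),c[1]-.1305*np.sin(a),.074,-30);print(read_state()['moment'], np.round(read_state()['qpos'],2))
shot(9)
"
```

```text
shift cm [ 0.03  0.08 -0.1 ] turn -0.002 | tcp [0.5459 0.0273 0.073 ] rpy [ 3.1403e+00  1.8000e-03 -5.2550e-01] t 11.95 F [-3.7 -1.4 -0.7] q7 -1.66 op 0.018
[-0.25222089  0.43552605 -0.12921336] [-0.74  0.65  0.95  1.78 -0.6   1.04 -1.66]
```

View pics/top9z.png

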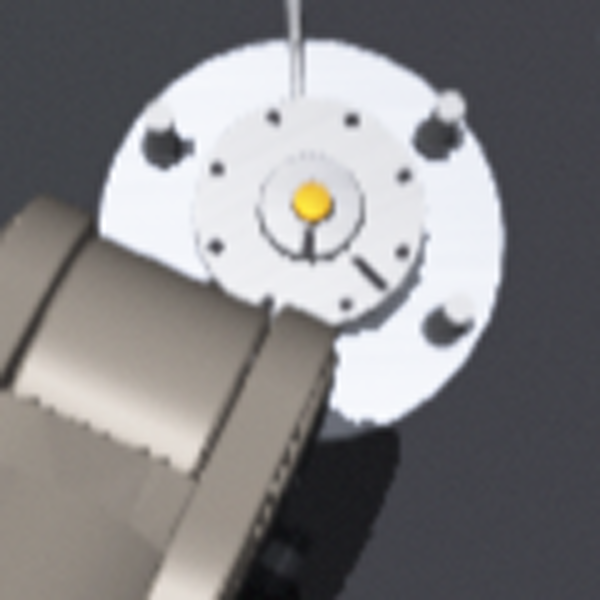

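View pics/scene9z.png

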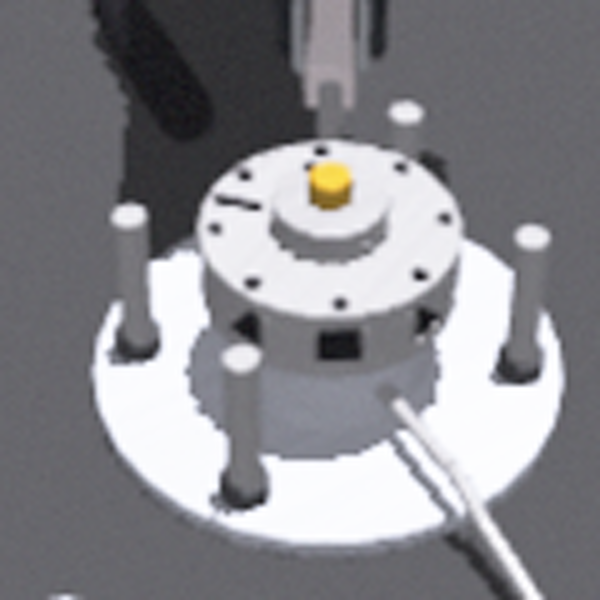

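```bash
cat >> h.py <<'E'
def dots(file,uvz,s=5,o=(270,125),c=np.array([.6595,-.0394])):
    p=cv2.imread(file);g=cv2.cvtColor(p,cv2.COLOR_BGR2GRAY).astype(float);out=[];r=2
    for a,b in uvz:
        u,v=round((a+.5)/s-.5+o[0]),round((b+.5)/s-.5+o[1]);yy,xx=np.mgrid[v-r:v+r+1,u-r:u+r+1];w=np.clip(190-g[v-r:v+r+1,u-r:u+r+1],0,None);out.append(((xx*w).sum()/w.sum(),(yy*w).sum()/w.sum()))
    P=onz('top',out,.075)[:,:2]
    if len(P)>4:
        s_=np.linalg.lstsq(np.c_[2*P,np.ones(len(P))],(P**2).sum(1),rcond=None)[0];print('centre',s_[:2])
    ang=np.degrees(np.arctan2(*(P-c).T[::-1]));print('ang',np.round(ang,1),'mod45',np.round(ang%45,1))
E
python3 -c "
from h import *
dots('pics/top9.png',[(273,117),(352,119),(404,175),(402,251),(346,304),(217,168),(216,246)])"
```

```text
centre [ 0.65967431 -0.03946441]
ang [  20.1  -25.2  -69.8 -114.6 -160.    65.1  110.9] mod45 [20.1 19.8 20.2 20.4 20.  20.1 20.9]
```

Request:
{"op": "servo_tool", "data": {"commands": "0 0.2 -0.1 0 0;-0.6 0.2 -0.1 0 0;-1.2 0.2 -0.1 0 0;-1.8 0.2 -0.1 0 0;-2.4 0.2 -0.1 0 0;-3 0.2 -0.1 0 0;-4 0.2 -0.1 0 0;-5 0.2 -0.1 0 0;-5 0.2 -0.1 0 0"}}

```text
time_s: 12.95
tcp_pos: [0.5004, 0.0518, 0.0742]
orientation: [-3.142, 0.003, -0.527]
ft_force: [0.2, -0.7, -1.2]
opening: 0.0176
```

Request:
{"op": "servo_tool", "data": {"commands": "0.14 2.29 0 -0.126 0;0.57 4.54 0 -0.251 0;1.28 6.72 0 -0.377 0;2.26 8.79 0 -0.503 0;3.49 10.73 0 -0.628 0;4.95 12.49 0 -0.754 0;6.59 14.04 0 -0.878 0;6.59 14.04 0 -0.878 0;6.59 14.04 0 -0.878 0"}}

```text
time_s: 13.85
tcp_pos: [0.4884, -0.1046, 0.0747]
orientation: [-3.141, -0.0, 0.347]
ft_force: [-0.2, 0.7, -1.2]
opening: 0.0179
```

```bash
python3 -c "
from h import *
a=np.radians(20.1);c=np.array([.6588,-.0388]);plan(c[0]-.16*np.cos(a),c[1]-.16*np.sin(a),.074,20.1);print(np.round(read_state()['qpos'],2))"
```

```text
shift cm [ 2.26 -0.33  0.07] turn -0.004 | tcp [ 0.4884 -0.1046  0.0747] rpy [-3.1414e+00 -2.0000e-04  3.4670e-01] t 13.85 F [-0.2  0.7 -1.2] q7 -0.66 op 0.0179
[-0.41  0.48  0.77  1.9  -0.42  0.92 -0.66]
```

Request:
{"op": "servo_tool", "data": {"commands": "0 -0.33 0.05 -0.004 0;1.1 -0.33 0.05 -0.004 0;2.2 -0.33 0.05 -0.004 0;2.2 -0.33 0.05 -0.004 0;2.2 -0.33 0.05 -0.004 0"}}

```text
time_s: 14.35
tcp_pos: [0.5085, -0.0929, 0.074]
orientation: [3.141, 0.0, 0.356]
ft_force: [-0.5, 0.1, -0.3]
opening: 0.0184
```

```bash
python3 -c "
from h import *
a=np.radians(20.1);c=np.array([.6588,-.0388]);plan(c[0]-.1305*np.cos(a),c[1]-.1305*np.sin(a),.074,20.1)
shot('10')"
```

```text
shift cm [2.93 0.1  0.  ] turn 0.005 | tcp [ 0.5085 -0.0929  0.074 ] rpy [3.1412e+00 4.0000e-04 3.5550e-01] t 14.35 F [-0.5  0.1 -0.3] q7 -0.68 op 0.0184
```

View pics/top10z.png

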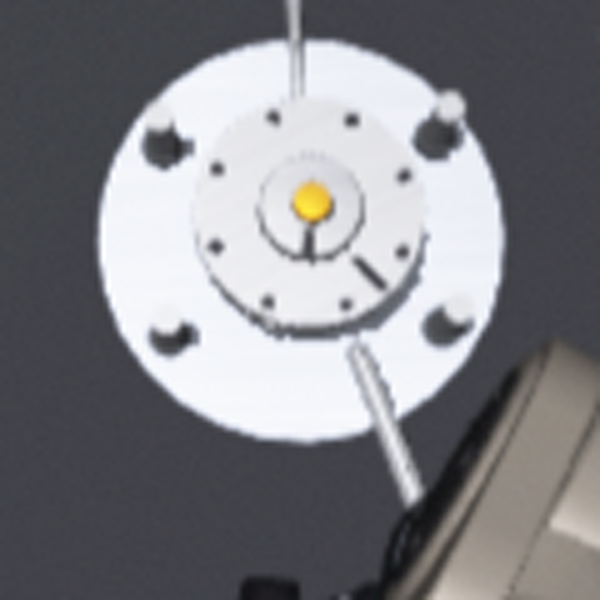

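View pics/scene10z.png

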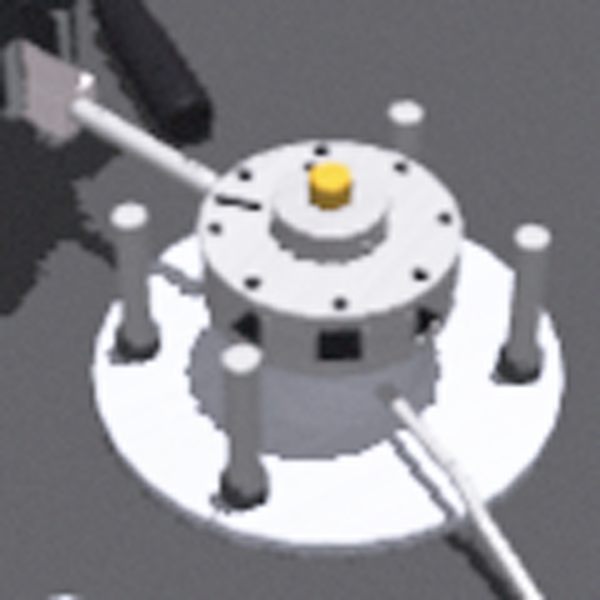

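```bash
python3 -c "
from h import *
f=lambda u,v:((u+.5)/5-.5+270,(v+.5)/5-.5+125)
b=onz('top',[f(358,350),f(410,484)],.060)[:,:2]
c=np.array([.6596,-.0394]);d=b[0]-b[1];print('dir',np.degrees(np.arctan2(d[1],d[0])))
a=np.radians(20.1);u=np.array([np.cos(a),np.sin(a)]);n=np.array([-u[1],u[0]])
for q in b: print('radial',(q-c)@u,'lateral',(q-c)@n)
dots('pics/top10.png',[(273,117),(352,119),(404,175),(402,251),(346,304),(217,168),(216,246),(268,302)])"
```

```text
dir 20.407320238769316
radial -0.05863033655647428 lateral 0.0002259417348402168
radial -0.1170986604257496 lateral -8.767074627845373e-05
centre [ 0.65958899 -0.03942347]
ang [  20.2  -25.2  -69.7 -114.6 -160.    65.1  111.   155.2] mod45 [20.2 19.8 20.3 20.4 20.  20.1 21.  20.2]
```

Aligned within 0.3 mm. Inserting about 30 mm.

Request:
{"op": "servo_tool", "data": {"commands": "0.5 0 0 0 0;1 0 0 0 0;1.5 0 0 0 0;1.9 0 0 0 0;2.3 0 0 0 0;2.6 0 0 0 0;2.9 0 0 0 0;2.9 0 0 0 0;2.9 0 0 0 0"}}

```text
time_s: 15.35
tcp_pos: [0.5351, -0.0835, 0.0741]
orientation: [-3.142, 0.0, 0.354]
ft_force: [0.2, -0.5, -1.2]
opening: 0.0181
```

```bash
python3 -c "
from h import *
a=np.radians(20.1);c=np.array([.6588,-.0388]);plan(c[0]-.1305*np.cos(a),c[1]-.1305*np.sin(a),.074,20.1)
shot('11',['scene'])"
```

```text
shift cm [0.11 0.05 0.01] turn 0.003 | tcp [ 0.5351 -0.0835  0.0741] rpy [-3.1416e+00  2.0000e-04  3.5380e-01] t 15.35 F [ 0.2 -0.5 -1.2] q7 -0.71 op 0.0181
```

View pics/scene11z.png

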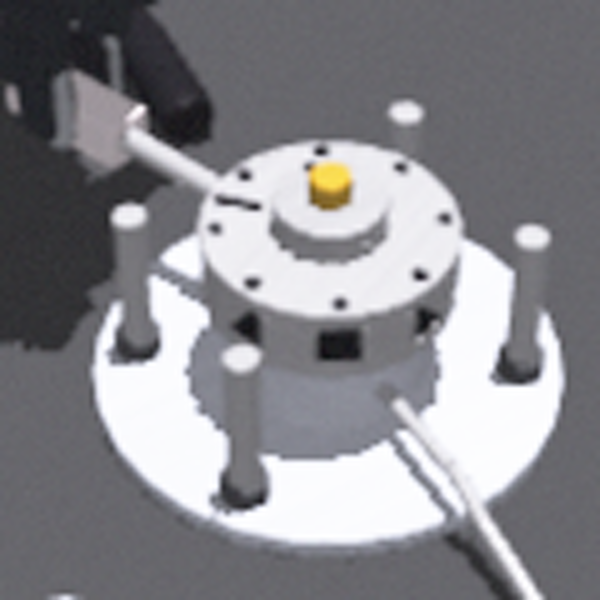

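Request:
{"op": "servo_tool", "data": {"commands": "0.05 -1.14 0 0.087 0;0.23 -2.27 0 0.175 0;0.5 -3.38 0 0.262 0;0.85 -4.46 0 0.349 0;1.3 -5.52 0 0.436 0;1.85 -6.53 0 0.524 0;2.46 -7.49 0 0.611 0;3.15 -8.39 0 0.698 0;3.9 -9.23 0 0.785 0;3.9 -9.23 0 0.785 0"}}

```text
time_s: 16.4
tcp_pos: [0.539, 0.0165, 0.0737]
orientation: [3.139, 0.001, -0.431]
ft_force: [-1.8, -2.0, -0.8]
opening: 0.0177
```

```bash
python3 -c "
from h import *
a=np.radians(-24.9);c=np.array([.6588,-.0388]);plan(c[0]-.1305*np.cos(a),c[1]-.1305*np.sin(a),.074,-24.9);print(read_state()['moment'])
shot('12',['top'])"
```

```text
shift cm [ 0.15 -0.03 -0.03] turn 0.004 | tcp [0.539  0.0165 0.0737] rpy [ 3.1394e+00  1.2000e-03 -4.3090e-01] t 16.4 F [-1.8 -2.  -0.8] q7 -1.56 op 0.0177
[-0.31954607  0.34150052 -0.18386334]
```

View pics/top12z.png

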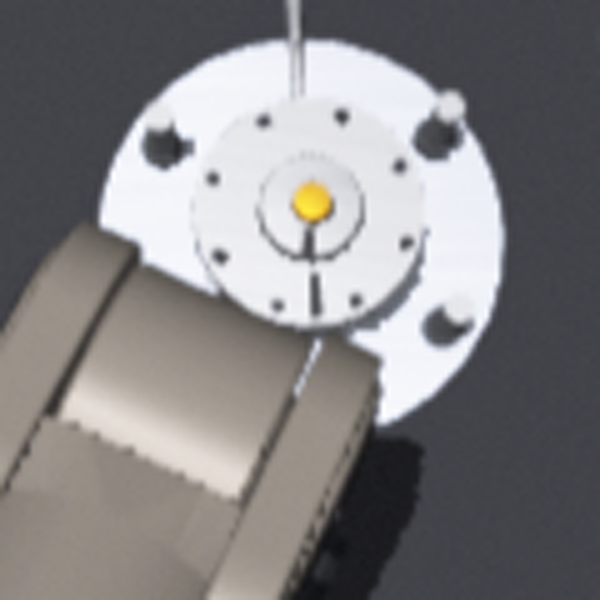

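Request:
{"op": "servo_tool", "data": {"commands": "0.1 -0.46 0 0.035 0;0.13 -0.91 0 0.07 0;0.17 -1.36 0 0.105 0;0.17 -1.36 0 0.105 0"}}

```text
time_s: 16.85
tcp_pos: [0.5461, 0.0275, 0.0739]
orientation: [3.14, 0.001, -0.536]
ft_force: [-2.7, -1.9, -0.6]
opening: 0.0181
```

Request:
{"op": "servo_tool", "data": {"commands": "0.02 -0.23 0 0.017 0;0.04 -0.46 0 0.035 0;0.04 -0.46 0 0.035 0"}}

```text
time_s: 17.15
tcp_pos: [0.5494, 0.0321, 0.0739]
orientation: [3.141, 0.001, -0.571]
ft_force: [-3.1, -1.8, -0.7]
opening: 0.0178
```

```bash
python3 -c "
from h import *
s=read_state();print(s['ft_force'],s['moment'],s['tcp_pos'],s['orientation'])
shot('13',['top'])
dots('pics/top13.png',[(264,121),(342,117),(400,166),(406,243),(213,178)])"
```

```text
[-3.05777242 -1.80531922 -0.71691362] [-0.42039479  0.6879059  -0.23654603] [0.54935192 0.03214256 0.07391884] [ 3.14129308e+00  8.62925115e-04 -5.71184948e-01]
centre [ 0.65977763 -0.03939732]
ang [  20.5  -25.6  -70.7 -114.6   64. ] mod45 [20.5 19.4 19.3 20.4 19. ]
```

Request:
{"op": "servo_tool", "data": {"commands": "0.02 -0.23 0 0.017 0;0.04 -0.46 0 0.035 0;0.04 -0.46 0 0.035 0"}}

```text
time_s: 17.5
tcp_pos: [0.5518, 0.0354, 0.0739]
orientation: [3.14, 0.001, -0.608]
ft_force: [-4.7, -1.9, -1.2]
opening: 0.0174
```

```bash
python3 -c "
from h import *
s=read_state();print(s['ft_force'],s['moment'],s['tcp_pos'],s['orientation'])
shot('14',['top'])"
```

```text
[-4.65734042 -1.85884909 -1.17906275] [-0.53193114  0.95501061 -0.37839883] [0.5517867  0.0354097  0.07388436] [ 3.13995625e+00  1.17114376e-03 -6.07576937e-01]
```

View pics/top14z.png

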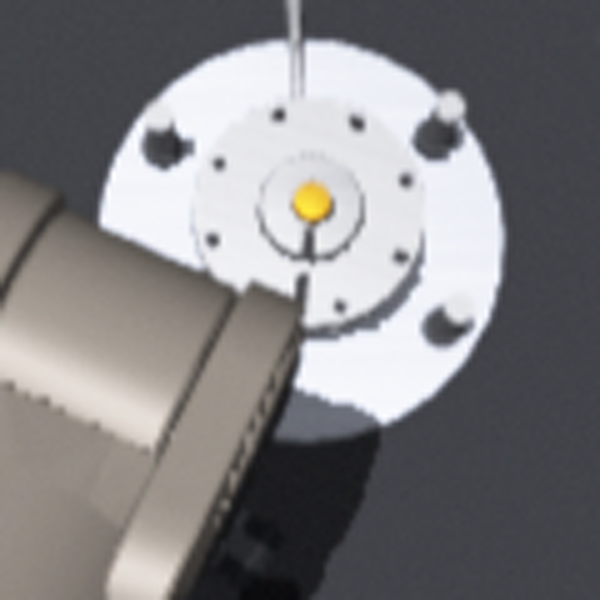

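```bash
python3 -c "
from h import *
dots('pics/top14.png',[(278,115),(357,122),(405,180),(400,257),(340,306),(219,163),(212,240)])"
```

```text
centre [ 0.65941414 -0.03955152]
ang [  17.1  -28.5  -72.6 -117.7 -163.3   62.   106.8] mod45 [17.1 16.5 17.4 17.3 16.7 17.  16.8]
```

Request:
{"op": "servo_tool", "data": {"commands": "0.01 -0.23 0 0.01 0;0.02 -0.4 0 0.015 0;0.02 -0.4 0 0.015 0;0.02 -0.4 0 0.015 0"}}

```text
time_s: 17.95
tcp_pos: [0.553, 0.0369, 0.0737]
orientation: [3.137, 0.002, -0.625]
ft_force: [-6.3, -4.2, 0.5]
opening: 0.0178
```

Request:
{"op": "servo_tool", "data": {"commands": "0.02 -0.3 0 0.01 0;0.02 -0.4 0 0.01 0;0.02 -0.4 0 0.01 0;0.02 -0.4 0 0.01 0"}}

```text
time_s: 18.35
tcp_pos: [0.5541, 0.0381, 0.0735]
orientation: [3.134, 0.003, -0.637]
ft_force: [-8.6, -6.7, 1.4]
opening: 0.0178
```

```bash
python3 -c "
from h import *
s=read_state();print(s['ft_force'],s['moment'],s['tcp_pos'],s['orientation'])
shot('15',['top'])
dots('pics/top15.png',[(278,115),(357,122),(405,180),(400,257),(340,306),(219,163),(212,240)])"
```

```text
[-8.56780127 -6.71891477  1.4312089 ] [-1.49298082  1.83082066 -0.8548134 ] [0.55407824 0.03814679 0.07345965] [ 3.13426080e+00  3.04776810e-03 -6.37233141e-01]
centre [ 0.65945394 -0.03959259]
ang [  17.1  -28.5  -72.5 -117.7 -163.4   62.   106.5] mod45 [17.1 16.5 17.5 17.3 16.6 17.  16.5]
```

View pics/top15z.png

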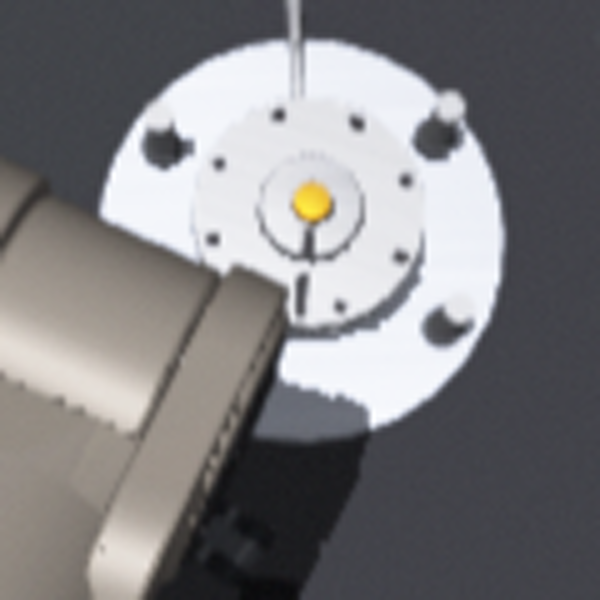

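Request:
{"op": "servo_tool", "data": {"commands": "0 0.3 0 -0.01 0;0 0.6 0 -0.02 0;0 0.7 0 -0.02 0;0 0.7 0 -0.02 0"}}

```text
time_s: 18.8
tcp_pos: [0.5525, 0.0355, 0.0739]
orientation: [3.14, 0.001, -0.613]
ft_force: [-4.3, -2.6, -1.6]
opening: 0.0178
```

```bash
python3 -c "
from h import *
s=read_state();print(s['ft_force'],s['moment'],s['tcp_pos'],s['orientation'],np.round(s['qpos'],2))"
```

```text
[-4.28364843 -2.61705417 -1.59057744] [-0.73674878  1.08326336 -0.50938399] [0.55249461 0.03553528 0.07387124] [ 3.13986734e+00  7.96924654e-04 -6.12932111e-01] [-0.76  0.67  0.97  1.76 -0.63  1.06 -1.75]
```

Request:
{"op": "servo_tool", "data": {"commands": "0 0.2 0 -0.01 0;0 0.4 0 -0.02 0;0 0.4 0 -0.02 0"}}

```text
time_s: 19.1
tcp_pos: [0.5515, 0.0334, 0.0743]
orientation: [-3.141, -0.001, -0.591]
ft_force: [-3.1, -2.8, -1.8]
opening: 0.0178
```

Request:
{"op": "servo_tool", "data": {"commands": "0 0.2 0 -0.01 0;0 0.4 0 -0.02 0;0 0.4 0 -0.02 0"}}

```text
time_s: 19.4
tcp_pos: [0.55, 0.0306, 0.0747]
orientation: [-3.139, -0.002, -0.57]
ft_force: [-0.3, 0.5, -1.1]
opening: 0.0183
```

```bash
python3 -c "
from h import *
s=read_state();print(s['ft_force'],s['moment'],s['tcp_pos'],s['orientation'])
shot('16',['top','wrist'])
dots('pics/top16.png',[(278,115),(357,122),(405,180),(400,257),(340,306),(219,163),(212,240)])"
```

```text
[-0.34166149  0.48536561 -1.13872981] [0.06824862 0.0325493  0.03326649] [0.55000899 0.03062467 0.07471305] [-3.13923900e+00 -1.62503037e-03 -5.69590333e-01]
centre [ 0.65944129 -0.0395345 ]
ang [  17.3  -28.5  -72.5 -117.7 -163.4   62.   106.8] mod45 [17.3 16.5 17.5 17.3 16.6 17.  16.8]
```

View pics/wrist16.png

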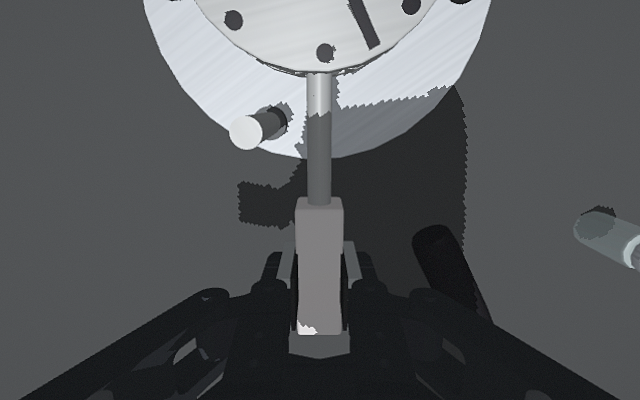

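Request:
{"op": "servo_tool", "data": {"commands": "-0.6 0 0 0 0;-1.2 0 0 0 0;-1.8 0 0 0 0;-2.4 0 0 0 0;-3 0 0 0 0;-4 0 0 0 0;-5 0 0 0 0;-6 0 0 0 0;-6 0 0 0 0;-6 0 -2 0 0"}}

```text
time_s: 20.5
tcp_pos: [0.4959, 0.0629, 0.0924]
orientation: [3.138, 0.004, -0.57]
ft_force: [-0.5, -0.6, -1.3]
opening: 0.018
```

```bash
python3 -c "
from h import *
plan(.56,.16,.13,0)
print(np.round(read_state()['qpos'],2))
shot('17',['top'])"
```

```text
shift cm [  0.14 -11.63  -3.8 ] turn -0.57 | tcp [0.4959 0.0629 0.0924] rpy [ 3.1383  0.004  -0.5704] t 20.5 F [-0.5 -0.6 -1.3] q7 -1.79 op 0.018
[-0.92  0.55  1.03  1.89 -0.56  1.03 -1.79]
```

View pics/top17.png

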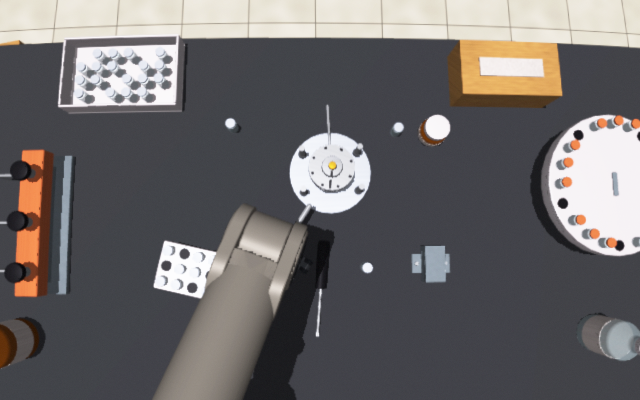

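Request:
{"op": "servo_tool", "data": {"commands": "0 -1 -3 0 0;0.1 -4 -3.8 -0.14 0;0.1 -8 -3.8 -0.28 0;0.1 -11.6 -3.8 -0.42 0;0.1 -11.6 -3.8 -0.57 0;0.1 -11.6 -3.8 -0.57 0;0.1 -11.6 -3.8 -0.57 0;0.1 -11.6 -3.8 -0.57 0"}}

```text
time_s: 21.35
tcp_pos: [0.5617, 0.1577, 0.1321]
orientation: [3.141, 0.0, -0.006]
ft_force: [0.1, -0.5, -0.9]
opening: 0.0178
```

```bash
python3 -c "
from h import *
plan(.56,.16,.025,0)
print(np.round(read_state()['qpos'],2))
shot('18',['wrist'])"
```

```text
shift cm [-0.17 -0.24 10.71] turn -0.006 | tcp [0.5617 0.1577 0.1321] rpy [ 3.141e+00  1.000e-04 -5.700e-03] t 21.35 F [ 0.1 -0.5 -0.9] q7 -1.48 op 0.0178
[-0.89  0.6   0.87  1.61 -0.49  1.16 -1.48]
```

View pics/wrist18.png

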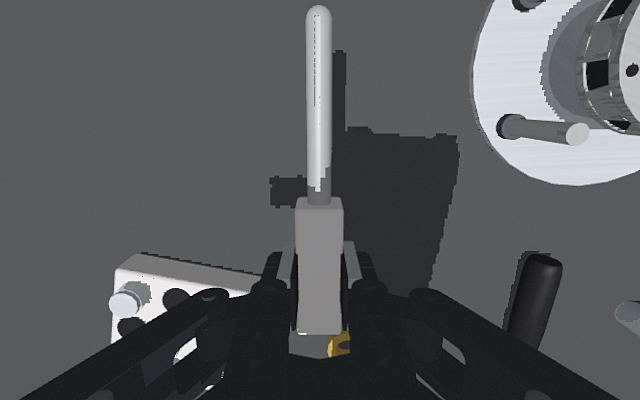

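Request:
{"op": "servo_tool", "data": {"commands": "0 0 4 0 0;0 0 7 0 0;0 0 9 0 0;0 0 10 0 0;0 0 10.3 0 0;0 0 10.5 0 0;0 0 10.6 0 0;0 0 10.6 0 0"}}

```text
time_s: 22.2
tcp_pos: [0.5627, 0.1594, 0.0271]
orientation: [-3.141, -0.002, -0.001]
ft_force: [-0.7, 1.2, -0.9]
opening: 0.0181
```

Request:
{"op": "servo_tool", "data": {"commands": "0 0 0.1 0 0;0 0 0.2 0 0;0 0 0.2 0 0"}}

```text
time_s: 22.5
tcp_pos: [0.5622, 0.1594, 0.0244]
orientation: [-3.141, -0.001, -0.001]
ft_force: [0.9, 0.1, 0.4]
opening: 0.0176
```

Touching the bench now (force changed from −1.5 to +0.4). Releasing.

Request:
{"op": "servo_tool", "data": {"commands": "0 0 0 0 10;0 0 0 0 25;0 0 0 0 40;0 0 0 0 70;0 0 0 0 100;0 0 0 0 100;0 0 0 0 100"}}

```text
time_s: 23.2
tcp_pos: [0.5619, 0.1593, 0.0241]
orientation: [-3.142, -0.0, -0.001]
ft_force: [0.6, 0.7, -0.0]
opening: 0.0849
```

Request:
{"op": "servo_tool", "data": {"commands": "0 0 -2 0 100;0 0 -5 0 100;0 0 -10 0 100;0 0 -15 0 100;-5 0 -18 0 100;-8 0 -18 0 100;-10 0 -18 0 100;-10 0 -18 0 100;-10 0 -18 0 100;-10 0 -18 0 100"}}

```text
time_s: 24.2
tcp_pos: [0.463, 0.1593, 0.2043]
orientation: [3.141, -0.002, -0.002]
ft_force: [0.0, 0.4, 0.1]
opening: 0.0854
```

```bash
python3 -c "
from h import *
plan(.56,.16,.025,0)
shot('19',['wrist','top','scene'])"
```

```text
shift cm [ 9.67 -0.1  17.94] turn -0.002 | tcp [0.463  0.1593 0.2043] rpy [ 3.1409e+00 -1.5000e-03 -1.5000e-03] t 24.2 F [0.  0.4 0.1] q7 -1.65 op 0.0854
```

View pics/wrist19.png

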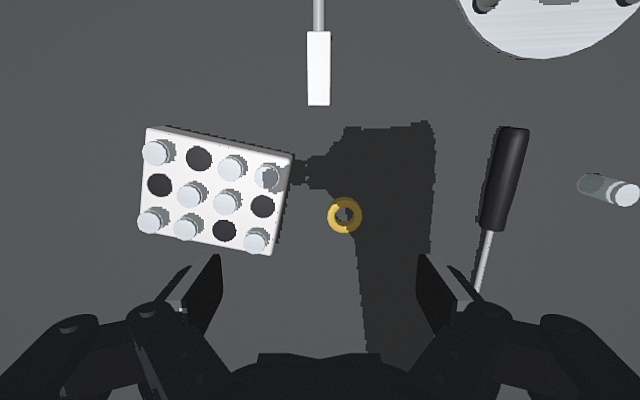

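View pics/scene19.png

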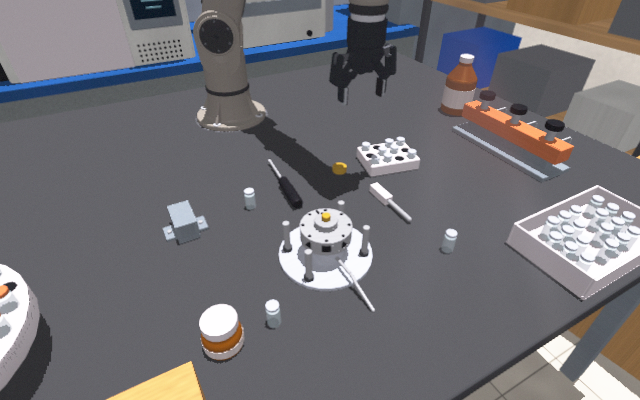

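View pics/top19z.png

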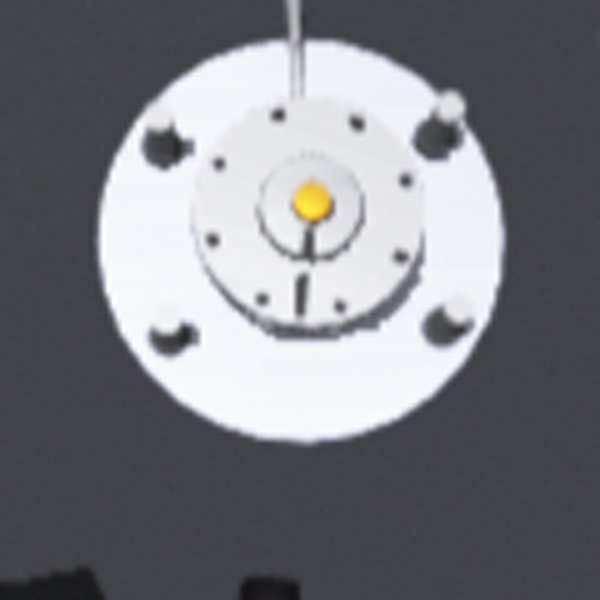

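Request:
{"op": "servo_tool", "data": {"commands": "5.5 20 -3 0 100;5.5 20 -3 0 100;5.5 20 -3 0 100;5.5 20 -3 0 100;5.5 20 -3 0 100;5.5 20 -3 0 100;5.5 20 -3 0 100;5.5 20 -3 0 100;5.5 20 -3 0 100"}}

```text
time_s: 25.25
tcp_pos: [0.5165, -0.0383, 0.2336]
orientation: [-3.141, 0.001, 0.003]
ft_force: [0.6, -0.4, -0.5]
opening: 0.0854
```

```bash
python3 -c "
from h import *
plan(.52,-.04,.25,0)
p,d=eyes.read_camera('wrist');m=eyes.camera_model('wrist');print(m['origin'],m['attitude'])
cv2.imwrite('pics/w20.png',p[:,:,::-1]);np.savez('pics/w20.npz',p=p,d=d)"
```

```text
shift cm [ 0.35  0.17 -1.64] turn 0.003 | tcp [ 0.5165 -0.0383  0.2336] rpy [-3.1408e+00  1.1000e-03  2.8000e-03] t 25.25 F [ 0.6 -0.4 -0.5] q7 -1.21 op 0.0854
[ 0.58951317 -0.0380696   0.35524202] [ 2.85513774e+00 -6.39213583e-04 -1.56916128e+00]
```

View pics/w20.png

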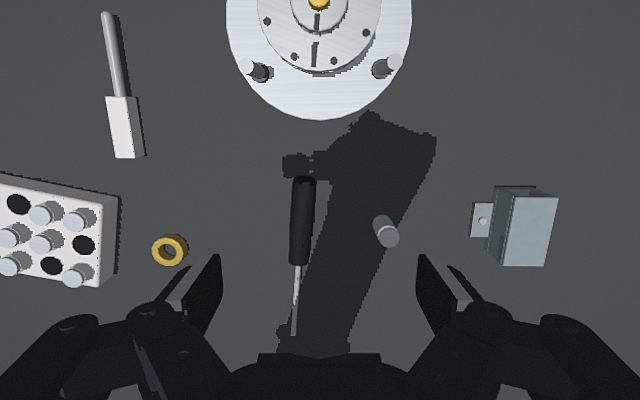

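```bash
python3 -c "
from h import *
a=cv2.imread('pics/w20.png');cv2.imwrite('pics/w20z.png',cv2.resize(a[0:100,250:390],None,fx=5,fy=5,interpolation=cv2.INTER_CUBIC))"
```

```text
(no output)
```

View pics/w20z.png

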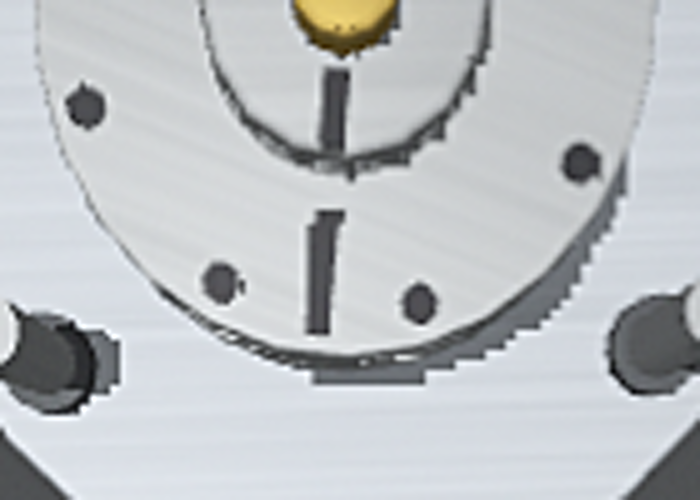

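```bash
python3 -c "
from h import *
print(read_state()['time_s']);print(job.finish_job())"
```

```text
25.3
the job is handed in; nothing more can be done
None
```

The collar is home against its stop and the bar lies flat on the bench. I handed the job in at 25.3 s.

- **Bar:** I pulled it out of the holder by the shank, set it down and took it again by the handle.
- **Collar:** I turned it with the shank in two holes, one after the other: about 55° in the first, then about 48° in the next, until it stopped.
- **At the stop:** When I pushed harder, the lateral force rose to about 11 N and the collar did not turn further. The dots stayed at about 17.0° (modulo 45°), against 16.6° predicted for home. They read the same after I eased the bar off, before drawing it out.
- **Laying down:** The bar lies beside the housing on its left, at about x 0.56, y 0.16, some 15 cm or more from the housing's axis. The gripper is open and well above everything.

**Last checks:** In the last wrist picture the black lines on collar and cap are in line to within about 1°. Vials, jar, screwdriver and ring nut looked unmoved in the pictures, and the forces reported at the end of each move stayed far below the limits. My first reading of the cap line from the top camera was about 3° off the expected home angle. I put that down to the uncertain cap height in that view, and the wrist close-up showed the lines in line.

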